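# Pack the pump service kit

### The arm

A 6-joint arm with a two-finger parallel gripper is mounted at the origin on the work surface. World frame = base frame: x ahead of the robot, y to its left, z up, the work surface at z = 0. Lengths are in m, angles in rad, forces in N, time in s.
With the tool pointing down it reaches from about 0.3 to 0.875 m from the base axis. Payload 6.4 kg.
Tool frame: the origin (TCP) lies at the centre of the arm's flange, where the gripper is bolted on; the fingertips stand 173 mm ahead of it and the grasp point (between the pads) lies 155 mm ahead of it; z points along the fingers, x is the direction in which the jaws open and shut, and the axes are right-handed (so a half turn about z gives the same grasp; the last joint's range is limited). The gripper opens to 85 mm and grips with 20 to 120 N. Pads are 22 mm wide; open, the fingers measure 114 mm over their backs; the gripper's body (76 mm by 85 mm) begins 54 mm behind the grasp point. The pads swing forward as they close: fully open they stand 13 mm farther back than shut.
Start: joints at [-1.373, 0.181, 1.607, -0, 1.354, -0.206], TCP at [0.226, -0.529, 0.405] pointing down, gripper open.
Joint ranges: [-2.99, 2.99], [-0.89, 2.07], [0.3, 2.58], [-1.14, 4.28], [0, 2.63], [-3.12, 3.12]. Speed limits (rad/s): [2.57, 2.57, 3.01, 3.14, 3.14, 3.14].

### API

Orientations are given as a unit quaternion [w, x, y, z].
In Python, from bench import ctrl gives the robot as it stands. The module is installed in compiled form; this text tells all that it offers.
- The arm moves only by the tool move_arm, never from a script. Its argument "moves" is a list of rows, each an object of numbers: "gripper": the opening in per cent of the stroke, from 0 (shut) to 100 (fully open); "x", "y", "z": the shift along the tool's x, y, z in cm; "roll": the turn about the tool's z in degrees. In form: [{"gripper": .., "x": .., "y": .., "z": .., "roll": ..}, ...]. A call has 1 to 5 rows; each row shifts and turns the commanded pose from where the row before left it, along the tool's axes as they then stand; what a row does not reach is not made up. A row lasts 1/8 s, in which the tool goes at most 62.5 mm and 10.7 degrees, less where a joint would pass 70% of its speed; a pose out of reach is approached as far as the arm can. A call is refused whole if a number of a shift passes 6.25 or a number of a turn 10.7, either way. A call with a gripper value outside its range is refused whole. The fingers move at their own pace and stop on an object; the grip force is fixed at half the most. Time passes only in rows, so rows that do not move let the fingers close. It gives the time, the measured TCP pose, the force and the opening at its end, in the units of the state.
- ctrl.get_obs(): the state, without advancing time (a new reading comes with each control period).
- ctrl.camera(name): name is "scene" or "top" or "wrist"; returns a dict with "img" (400x640x3 uint8, red, green, blue), "fx", "fy", "cx", "cy" (pixels), "world_from_camera" (4x4, takes a point from camera to world coordinates); the wrist camera has in their place "tool_from_camera" (4x4, takes a point from camera to tool coordinates, whose origin is the TCP and whose axes are the tool frame's). Camera axes: x right, y up, looking along -z (the intrinsics and any distortion apply to the point x, -y, -z); pixel columns grow to the right and rows downward; lengths in m; the calibration is good to about 2 mm. A picture is of the moment at which its call begins: read the wrist's pose just before it. There is no depth.
- ctrl.hand_in(): hands the job in, once; it reports no verdict.
The state is a dict: "time_s": time; "q": joint angles; "dq": joint speeds; "joint_efforts": joint torques, N m; "eef_pos": TCP position; "eef_rot": TCP orientation; "wrist_force": force on the tool from outside, world axes, zero at the start; "torque": the same for the moment, N m; "opening": opening from 0.0 (shut) to 1.0 (fully open).
Only numpy, scipy, OpenCV 4.12 (cv2) and the standard library are available. Lean on these libraries where they do the work, as an engineer would, in place of code of your own. Each camera call takes 0.05 s, during which the arm holds its last target. There are 200 camera calls.

### The job

Pack the pump service kit into the white caddy: the flange whose bolt holes match the stud plate on the pump drive block goes in the green-floored compartment, the steel solvent filter in the yellow one, the blue-capped brown bottle in the blue one and the red-capped brown bottle in the red one. Set each down flat or upright on its compartment's floor without dropping it, and let go. Leave the flange that does not fit, the brass filter, the white-capped bottle and the beaker standing where they are.

Things in the scene. Friction and masses are not known exactly. Their poses are not given: they have to be found in the camera images.
- flange_three_mid (a point): Aluminium flange lying flat: disc 70 mm in diameter and 10 mm thick with three evenly spaced through holes of 14 mm on a 50 mm hole circle, and on its top a plain round hub 26 mm in diameter and 35 mm high to grip it by; 45 mm tall in all, about 200 g. This point is its centre, 22.5 mm above its underside; z is up along the hub, one hole lies along +x. 
- flange_four_mid (a point): Aluminium flange lying flat: disc 70 mm in diameter and 10 mm thick with four evenly spaced through holes of 14 mm on a 50 mm hole circle, and on its top a plain round hub 26 mm in diameter and 35 mm high to grip it by; 45 mm tall in all, about 200 g. This point is its centre, 22.5 mm above its underside; z is up along the hub, one hole lies along +x. 
- bottle_blue_mid (a point): Closed brown glass reagent bottle, standing: round body 48 mm in diameter with a white label, a shoulder, and at the top a blue screw cap 32 mm in diameter and 30 mm high; 100 mm tall in all, about 130 g. This point is its centre, 50 mm above its underside; the middle of the cap is 35 mm above this point. z is up along the bottle. 
- bottle_red_mid (a point): Closed brown glass reagent bottle, standing: round body 48 mm in diameter with a white label, a shoulder, and at the top a red screw cap 32 mm in diameter and 30 mm high; 100 mm tall in all, about 130 g. This point is its centre, 50 mm above its underside; the middle of the cap is 35 mm above this point. z is up along the bottle. 
- bottle_white_mid (a point): Closed brown glass reagent bottle, standing: round body 48 mm in diameter with a white label, a shoulder, and at the top a white screw cap 32 mm in diameter and 30 mm high; 100 mm tall in all, about 130 g. This point is its centre, 50 mm above its underside; the middle of the cap is 35 mm above this point. z is up along the bottle. It is not part of the kit.
- filter_steel_mid (a point): Silver-grey steel solvent filter standing upright: cylinder 28 mm in diameter and 60 mm high with two black rings, and on top a thin nipple 12 mm in diameter and 10 mm high; 70 mm tall in all, about 150 g. This point is its centre, 35 mm above its underside; z is up. 
- filter_brass_mid (a point): Yellow brass solvent filter standing upright: cylinder 28 mm in diameter and 60 mm high with two black rings, and on top a thin nipple 12 mm in diameter and 10 mm high; 70 mm tall in all, about 150 g. This point is its centre, 35 mm above its underside; z is up. It is not part of the kit.
- beaker_mid (a point): Small clear beaker, open, 50 mm in diameter at the rim and 60 mm tall; this point is its centre, 30 mm above its underside. It stands among the parts and is not part of the kit.
- caddy: White open kit caddy, fixed to the bench, 196 x 196 mm and 40 mm high, walls 4 mm thick, with a floor whose top is 6 mm above the bench. A cross wall of full height divides it into four compartments of 92 x 92 mm inside, told apart by the colour of their floors. Origin: centre of its underside, on the bench; in its own frame the compartment centres are at (x, y) mm: blue (-49, +49), red (-49, -49), green (+49, +49), yellow (+49, -49).
- stud_plate: Grey pump drive block, fixed to the bench on the other side of the loose parts from the caddy, 110 x 110 mm and 45 mm high, with a square dark steel plate 90 mm wide on its top (plate top 51 mm above the bench), from which three brass studs 10 mm in diameter stand up 22 mm, evenly spaced on a 50 mm circle, one of them along +x. Origin: centre of its underside. It shows which flange fits; nothing is put on it.
Mind the look-alikes: they are no part of the job. Leave any purple look-alike of the part that bears bottle_white_mid alone. Of the things shaped like the part that bears filter_steel_mid, the bare steel one is meant.

How it is judged:
At the end, for the whole second after the job is handed in: Three-hole flange, steel filter, blue- and red-capped bottles each centred within the green, yellow, blue and red compartment in turn, on its floor (6 mm), upright (0.15 rad), at rest. Four-hole flange, brass filter, white-capped bottle, beaker within 30 mm of their start, upright (0.2 rad) (x of flange_three_mid in the frame of caddy between 0.002 and 0.094 m and y of flange_three_mid in the frame of caddy between 0.002 and 0.094 m and height (world z) of flange_three_mid below 0.0345 m and angle between each of flange_three_mid, bottle_blue_mid, bottle_red_mid, filter_steel_mid's own z axis and vertical below 0.15 rad and linear speed of each of flange_three, bottle_blue, bottle_red, filter_steel below 0.02 m/s and x of bottle_blue_mid in the frame of caddy between -0.094 and -0.002 m and y of bottle_blue_mid in the frame of caddy between 0.002 and 0.094 m and height (world z) of each of bottle_blue_mid, bottle_red_mid below 0.062 m and x of bottle_red_mid in the frame of caddy between -0.094 and -0.002 m and y of bottle_red_mid in the frame of caddy between -0.094 and -0.002 m and x of filter_steel_mid in the frame of caddy between 0.002 and 0.094 m and y of filter_steel_mid in the frame of caddy between -0.094 and -0.002 m and height (world z) of filter_steel_mid below 0.047 m and distance of each of flange_four_mid, bottle_white_mid, filter_brass_mid, beaker_mid from where it was at the start of the episode below 0.03 m and angle between each of flange_four_mid, bottle_white_mid, filter_brass_mid, beaker_mid's own z axis and vertical below 0.2 rad); the robot touches nothing.
It fails at once if the blue-capped bottle is dropped (moves freely, out of the fingers, faster than 0.9 m/s, as after a fall of about 40 mm) (linear speed of bottle_blue above 0.9 m/s and contact force between the fingers and bottle_blue below 0.01 N).
It fails at once if the red-capped bottle is dropped (moves freely, out of the fingers, faster than 0.9 m/s, as after a fall of about 40 mm) (linear speed of bottle_red above 0.9 m/s and contact force between the fingers and bottle_red below 0.01 N).
It fails at once if the flange is dropped (moves freely, out of the fingers, faster than 0.9 m/s, as after a fall of about 40 mm) (linear speed of flange_three above 0.9 m/s and contact force between the fingers and flange_three below 0.01 N).
It fails at once if the steel filter is dropped (moves freely, out of the fingers, faster than 0.9 m/s, as after a fall of about 40 mm) (linear speed of filter_steel above 0.9 m/s and contact force between the fingers and filter_steel below 0.01 N).
It also fails if it takes over 93 s, if anything falls off the work surface, if the arm or the gripper's body presses on something with over 40 N, if the wrist force passes 120 N, or if a joint passes its speed limit or range.

## Working session

There is one attempt and no reset: what is moved stays moved. The work goes in short steps, Python scripts to look and compute and a tool call to move; the robot and the scene stay as the last step left them, time stands still between calls to the robot, and variables do not carry over. Pictures are saved under pics/ and viewed, about 12 in all and at most 16, crops included, and the job is handed in when it is done.

Besides the shell and the picture viewer there is one more tool, called after "Call:" as a command line: name --argument value ..., lists and objects as JSON in quotes. move_arm: Moves the arm, as the interface text tells. Its arguments: {"type":"object","properties":{"moves":{"type":"array","items":{"type":"object","properties":{"gripper":{"type":"number"},"x":{"type":"number"},"y":{"type":"number"},"z":{"type":"number"},"roll":{"type":"number"}}}}},"required":["moves"]}

```bash
mkdir -p pics
cat > h.py <<'E'
import numpy as np, cv2
from bench import ctrl
from scipy.spatial.transform import Rotation as R
def shot(n,f=None):
    o=ctrl.get_obs(); c=ctrl.camera(n)
    if n=='wrist':
        T=np.eye(4); q=o['eef_rot']; T[:3,:3]=R.from_quat([q[1],q[2],q[3],q[0]]).as_matrix(); T[:3,3]=o['eef_pos']
        c['world_from_camera']=T@c['tool_from_camera']
    if f: cv2.imwrite('pics/'+f,c['img'][:,:,::-1])
    return c
def ray(c,u,v,z):
    T=np.array(c['world_from_camera']); d=T[:3,:3]@[(u-c['cx'])/c['fx'],-(v-c['cy'])/c['fy'],-1]
    p=T[:3,3]; return p+d*(z-p[2])/d[2]
def pix(c,P):
    p=np.linalg.inv(c['world_from_camera'])@[*P,1]; return c['cx']-c['fx']*p[0]/p[2], c['cy']+c['fy']*p[1]/p[2]
E
python3 - <<'E'
from h import *
o=ctrl.get_obs(); print(o['time_s'],o['eef_pos'],o['eef_rot'],o['opening'])
a=shot('scene','scene0.png');b=shot('top','top0.png')
for c in(a,b): print(c['fx'],c['cx'],c['cy'],np.round(c['world_from_camera'],3),c.keys())
E
```

```text
0.0 [ 0.22587815 -0.52850096  0.40377541] [-6.22810480e-04  8.34531529e-01 -5.50959487e-01 -6.18495167e-04] 1.0017805139517169
429.3125213911747 319.56894762461843 196.4913906906572 [[-0.331 -0.511  0.793  1.284]
 [ 0.943 -0.163  0.289  0.249]
 [-0.019  0.844  0.536  0.548]
 [ 0.     0.     0.     1.   ]] dict_keys(['img', 'fx', 'fy', 'cx', 'cy', 'world_from_camera'])
369.40368769915574 315.1857422409033 200.30739363127083 [[-0.027  0.981 -0.194  0.444]
 [-0.999 -0.033 -0.024 -0.018]
 [-0.03   0.193  0.981  0.931]
 [ 0.     0.     0.     1.   ]] dict_keys(['img', 'fx', 'fy', 'cx', 'cy', 'world_from_camera'])
```

View pics/top0.png

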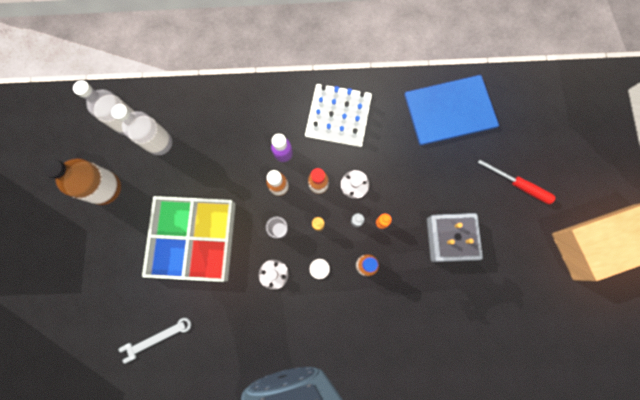

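View pics/scene0.png

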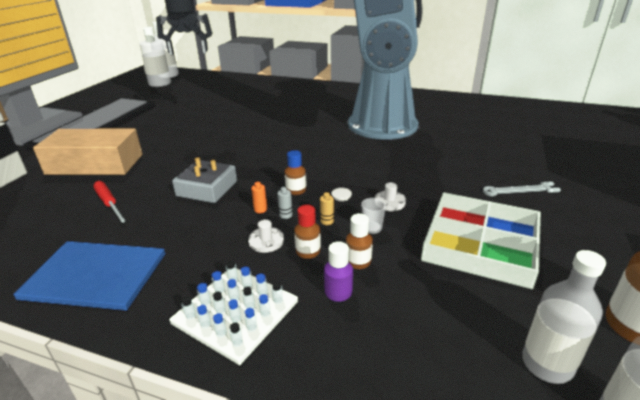

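Top view: stud plate at (455,238), caddy at (189,238). Candidates, by top pixel:
- **Flanges:** (355,184) and (273,274).
- **Filter shapes:** grey (358,219), brass (318,224), orange look-alike (384,221).
- **Bottles:** red cap (318,180), blue cap (367,265), white cap (277,182), purple look-alike (281,147).
- **Other:** beaker (277,227), and a white flat disc (319,269) that isn't part of the kit.

I'll check the choices in a close crop.

Run:
```python
from h import *
im=cv2.imread('pics/top0.png')
A=cv2.resize(im[165:290,250:400],None,fx=5,fy=4.8,interpolation=cv2.INTER_CUBIC)
cv2.imwrite('pics/crop.png',A[:600,:800])
b=shot('top')
P={'caddy':(189,238,.04),'plate':(455,238,.051),'flR':(355,184,.03),'flL':(273,274,.03),'steel':(358,219,.065),'orange':(384,221,.065),'brass':(318,224,.065),'red':(318,176,.1),'blue':(368,266,.1),'white':(274,177,.1),'beaker':(277,227,.03),'disc':(319,269,0)}
for k,(u,v,z) in P.items(): print(k,np.round(ray(b,u,v,z),3))
```

```text
caddy [0.537 0.314 0.04 ]
plate [ 0.516 -0.323  0.051]
flR [ 0.66  -0.096  0.03 ]
flL [0.445 0.111 0.03 ]
steel [ 0.567 -0.096  0.065]
orange [ 0.56  -0.157  0.065]
brass [ 0.558 -0.002  0.065]
red [ 0.666 -0.006  0.1  ]
blue [ 0.456 -0.11   0.1  ]
white [0.667 0.097 0.1  ]
beaker [0.558 0.1   0.03 ]
disc [0.454 0.    0.   ]
```

View pics/crop.png

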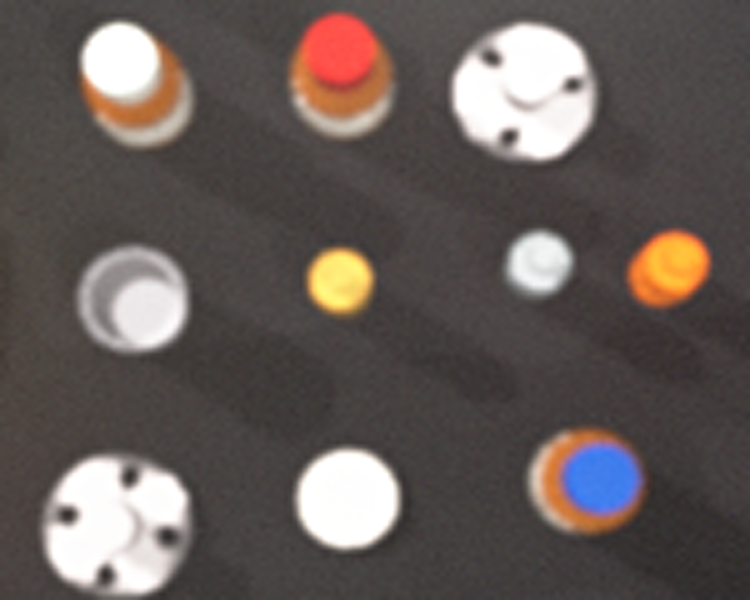

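Three dark holes show on the flange at (355,184), so it matches the three studs. The flange at (273,274) has four. The bare steel filter is the grey one at (358,219). Next I'll get the caddy geometry and move above the flange, with tool x turned to world -y and tool y to world -x.

Run:
```python
from h import *
b=shot('top'); hsv=cv2.cvtColor(b['img'],cv2.COLOR_RGB2HSV)
m=np.zeros((400,640),bool); m[190:290,135:240]=1
cam=np.array(b['world_from_camera'])[:3,3]
for n,(lo,hi) in {'green':(45,80),'yellow':(20,35),'blue':(100,125),'red':(0,8)}.items():
    k=((hsv[...,0]>=lo)&(hsv[...,0]<=hi)&(hsv[...,1]>120)&(hsv[...,2]>90)&m).astype(np.uint8)
    k=cv2.morphologyEx(k,cv2.MORPH_OPEN,np.ones((3,3)))
    v,u=np.nonzero(k); p=ray(b,u.mean(),v.mean(),.006)
    d=.034*(p-cam)[:2]/(cam[2]-.04); print(n,k.sum(),np.round(p[:2],4),np.round(p[:2]-d/2,4))
```

```text
green 901 [0.5925 0.3698] [0.5897 0.3624]
yellow 1046 [0.5843 0.2725] [0.5816 0.267 ]
blue 1027 [0.4948 0.3778] [0.4938 0.3702]
red 1128 [0.4866 0.2803] [0.4858 0.2746]
```

Call:
move_arm --moves '[{"roll":7.7,"gripper":60},{"roll":7.7},{"roll":7.7},{"x":-3.6,"y":-3.6},{"x":-3.6,"y":-3.6}]'

```text
validation failed for argument at $.mo...
```

Call:
move_arm --moves '[{"x":-3.6,"y":-3.6},{"x":-3.6,"y":-3.6},{"x":-3.6,"y":-3.6},{"x":-3.6,"y":-3.6},{"x":-3.6,"y":-3.6}]'

```text
validation failed for argument at $.mo...
```

Call:
move_arm --moves '[{"x":-3.6,"y":-3.6},{"x":-3.6,"y":-3.6},{"x":-3.6,"y":-3.6},{"x":-3.6,"y":-2.2},{"z":0}]'

```text
validation failed for argument at $.mo...
```

Call:
move_arm --moves '[{"gripper":60,"x":0,"y":0,"z":0,"roll":7.7},{"gripper":60,"x":0,"y":0,"z":0,"roll":7.7},{"gripper":60,"x":0,"y":0,"z":0,"roll":7.7},{"gripper":60,"x":-3.6,"y":-3.6,"z":0,"roll":0},{"gripper":60,"x":-3.6,"y":-3.6,"z":0,"roll":0}]'

```text
time_s: 0.82
eef_pos: [0.2982, -0.4561, 0.4043]
eef_rot: [0.0, -0.707, 0.708, 0.0]
wrist_force: [1.4, -0.4, 0.7]
opening: 0.601
```

Call:
move_arm --moves '[{"gripper":60,"x":-3.6,"y":-3.6,"z":0,"roll":0},{"gripper":60,"x":-3.6,"y":-3.6,"z":0,"roll":0},{"gripper":60,"x":-3.6,"y":-3.6,"z":0,"roll":0},{"gripper":60,"x":-3.6,"y":-3.6,"z":0,"roll":0},{"gripper":60,"x":-3.6,"y":-3.6,"z":0,"roll":0}]'

```text
time_s: 1.45
eef_pos: [0.4787, -0.2752, 0.4047]
eef_rot: [0.0, 0.707, -0.707, 0.0]
wrist_force: [-0.9, -0.5, 0.2]
opening: 0.605
```

Call:
move_arm --moves '[{"gripper":60,"x":-3.6,"y":-3.6,"z":0,"roll":0},{"gripper":60,"x":-3.6,"y":-3.6,"z":0,"roll":0},{"gripper":60,"x":-3.6,"y":-3.6,"z":0,"roll":0},{"gripper":60,"x":-3.6,"y":-3.6,"z":0,"roll":0},{"gripper":60,"x":-3.6,"y":-3.6,"z":0,"roll":0}]'

```text
time_s: 2.08
eef_pos: [0.6587, -0.0951, 0.4044]
eef_rot: [0.0, 0.707, -0.707, -0.0]
wrist_force: [-0.4, -2.1, -0.2]
opening: 0.601
```

Run:
```python
from h import *
o=ctrl.get_obs(); print(o['time_s'],o['eef_pos'],o['eef_rot'])
w=shot('wrist','w1.png'); np.savez('w1.npz',**w)
for n,P in {'fl':(.66,-.096,.045),'steel':(.567,-.096,.07),'red':(.666,-.006,.1)}.items(): print(n,pix(w,P))
```

```text
2.075 [ 0.65868475 -0.09513542  0.40442835] [ 1.32138690e-04  7.07346809e-01 -7.06866651e-01 -1.05803688e-04]
fl (np.float64(322.01448703028626), np.float64(176.1685371899388))
steel (np.float64(321.99252708514297), np.float64(262.6706219708791))
red (np.float64(225.84925101743457), np.float64(181.04611764997898))
```

View pics/w1.png

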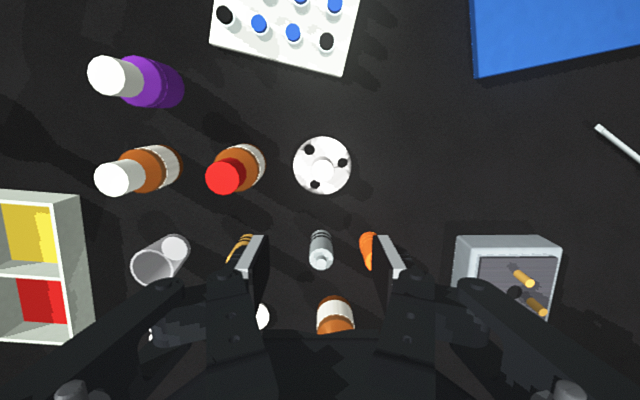

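The wrist view shows the three-hole flange with its disc centred at (322,165). The steel filter's nipple is at (320,264), the red cap at (225,176) and the orange look-alike at (368,250).

Run:
```python
from h import *
w=dict(np.load('w1.npz'))
for n,(u,v,z) in {'fl':(322,165,.01),'steel':(320,264,.07),'red':(225.5,176.5,.1),'white':(122,178,.1)}.items(): print(n,ray(w,u,v,z).round(4))
b=shot('top'); hsv=cv2.cvtColor(b['img'],cv2.COLOR_RGB2HSV)
g=hsv[175:195,335:375]
k=cv2.inRange(b['img'],(150,150,150),(255,255,255))
n,l,s,c=cv2.connectedComponentsWithStats(k)
for i in range(1,n):
    if 30<s[i,4]<2000 and 255<c[i][0]<385 and 160<c[i][1]<290: print(s[i],c[i],ray(b,*c[i],.01).round(3))
```

```text
fl [ 0.6671 -0.0962  0.01  ]
steel [ 0.5654 -0.0938  0.07  ]
red [ 0.6703 -0.006   0.1   ]
white [0.6689 0.0903 0.1   ]
[ 314  160   89   40 1921] [351.51743883 180.14783967] [ 0.675 -0.09   0.01 ]
[266 170  16  17 207] [273.94202899 177.63285024] [0.689 0.11  0.01 ]
```

Call:
move_arm --moves '[{"gripper":60,"x":0.1,"y":-0.7,"z":5,"roll":0},{"gripper":60,"x":0,"y":0,"z":5,"roll":0},{"gripper":60,"x":0,"y":0,"z":5,"roll":0},{"gripper":60,"x":0,"y":0,"z":4,"roll":0},{"gripper":60,"x":0,"y":0,"z":2.6,"roll":0}]'

```text
time_s: 2.8
eef_pos: [0.6634, -0.0977, 0.1857]
eef_rot: [0.001, 0.707, -0.707, -0.002]
wrist_force: [0.6, 0.1, -0.1]
opening: 0.599
```

Call:
move_arm --moves '[{"gripper":0,"x":0,"y":0,"z":0,"roll":0},{"gripper":0,"x":0,"y":0,"z":0,"roll":0},{"gripper":0,"x":0,"y":0,"z":0,"roll":0},{"gripper":0,"x":0,"y":0,"z":0,"roll":0},{"gripper":0,"x":0,"y":0,"z":0,"roll":0}]'

```text
time_s: 3.42
eef_pos: [0.6648, -0.0975, 0.1893]
eef_rot: [-0.0, 0.707, -0.707, 0.0]
wrist_force: [-0.1, 0.3, -1.4]
opening: 0.284
```

Call:
move_arm --moves '[{"gripper":0,"x":0,"y":0,"z":-2,"roll":0},{"gripper":0,"x":0,"y":0,"z":-4,"roll":0},{"gripper":0,"x":0,"y":0,"z":-5,"roll":0},{"gripper":0,"x":0,"y":0,"z":-5,"roll":0},{"gripper":0,"x":-4,"y":0.8,"z":0,"roll":0}]'

```text
time_s: 4.05
eef_pos: [0.6586, -0.0598, 0.3571]
eef_rot: [0.003, -0.706, 0.708, -0.006]
wrist_force: [0.2, 0.3, -1.4]
opening: 0.289
```

Call:
move_arm --moves '[{"gripper":0,"x":-5,"y":0.8,"z":0,"roll":0},{"gripper":0,"x":-5,"y":0.8,"z":0,"roll":0},{"gripper":0,"x":-5,"y":0.8,"z":0,"roll":0},{"gripper":0,"x":-5,"y":0.8,"z":0,"roll":0},{"gripper":0,"x":-5,"y":0.8,"z":0,"roll":0}]'

```text
time_s: 4.68
eef_pos: [0.6161, 0.1941, 0.3506]
eef_rot: [-0.001, 0.707, -0.707, 0.001]
wrist_force: [0.1, 0.8, -1.8]
opening: 0.288
```

Call:
move_arm --moves '[{"gripper":0,"x":-5,"y":0.9,"z":0,"roll":0},{"gripper":0,"x":-5,"y":0.9,"z":0,"roll":0},{"gripper":0,"x":-5,"y":0.9,"z":0,"roll":0},{"gripper":0,"x":-2,"y":0.8,"z":0,"roll":0},{"gripper":0,"x":0,"y":0,"z":0,"roll":0}]'

```text
time_s: 5.3
eef_pos: [0.5805, 0.3637, 0.3497]
eef_rot: [-0.0, 0.708, -0.706, 0.0]
wrist_force: [-0.1, -0.1, -1.0]
opening: 0.29
```

Run:
```python
from h import *
o=ctrl.get_obs(); print(o['time_s'],o['eef_pos'],o['opening'])
w=shot('wrist','w2.png'); np.savez('w2.npz',**w)
```

```text
5.3 [0.58054002 0.36372665 0.34966644] 0.29019652726344725
```

View pics/w2.png

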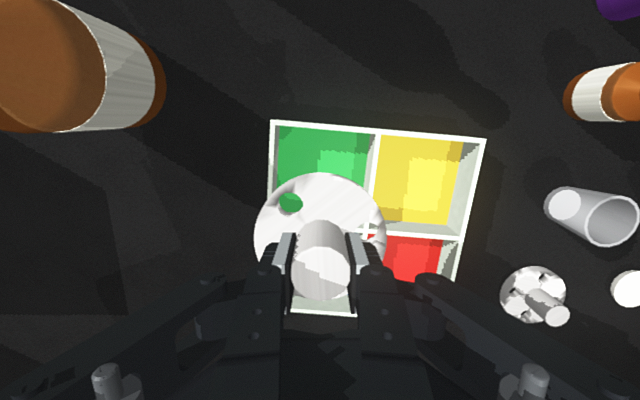

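The caddy rim shows outer corners at (271,120) and (487,139). The cross wall meets the far wall at about (379,129) and the right wall at about (463,238).

Run:
```python
from h import *
w=dict(np.load('w2.npz'))
A=ray(w,271,120,.04)[:2];B=ray(w,487,139,.04)[:2]; print(A,B,np.linalg.norm(A-B), ray(w,369,233,.04))
M=(A+B)/2; e=(A-B)/np.linalg.norm(A-B)  # caddy +y
xa=np.array([e[1],-e[0]]); C=M-.098*xa
print('centre',C,'x',xa)
for n,(p,q) in {'blue':(-1,1),'red':(-1,-1),'green':(1,1),'yellow':(1,-1)}.items(): print(n,(C+.049*(p*xa+q*e)).round(4))
```

```text
[0.6431678  0.40950297] [0.62685707 0.21225165] 0.19792454252964528 [0.53453245 0.31625576 0.04      ]
centre [0.53734577 0.31895337] x [ 0.99659861 -0.08240885]
blue [0.4926 0.3718]
red [0.4845 0.2742]
green [0.5902 0.3637]
yellow [0.5821 0.2661]
```

Call:
move_arm --moves '[{"gripper":0,"x":0,"y":-0.9,"z":3,"roll":0},{"gripper":0,"x":0,"y":0,"z":4,"roll":0},{"gripper":0,"x":0,"y":0,"z":4,"roll":0},{"gripper":0,"x":0,"y":0,"z":2,"roll":0},{"gripper":0,"x":0,"y":0,"z":0,"roll":0}]'

```text
time_s: 5.98
eef_pos: [0.5904, 0.3611, 0.2173]
eef_rot: [-0.001, -0.707, 0.707, 0.001]
wrist_force: [0.0, 0.1, -1.0]
opening: 0.283
```

Call:
move_arm --moves '[{"gripper":0,"x":-0.2,"y":0,"z":1,"roll":0},{"gripper":0,"x":0,"y":0,"z":0.7,"roll":0},{"gripper":0,"x":0,"y":0,"z":0.3,"roll":0},{"gripper":0,"x":0,"y":0,"z":0,"roll":0}]'

```text
time_s: 6.48
eef_pos: [0.5903, 0.3646, 0.1987]
eef_rot: [0.0, 0.707, -0.707, -0.0]
wrist_force: [0.2, -0.0, -1.9]
opening: 0.287
```

Call:
move_arm --moves '[{"gripper":0,"x":0,"y":0,"z":0.3,"roll":0},{"gripper":0,"x":0,"y":0,"z":0,"roll":0},{"gripper":50,"x":0,"y":0,"z":0,"roll":0},{"gripper":50,"x":0,"y":0,"z":0,"roll":0},{"gripper":50,"x":0,"y":0,"z":0,"roll":0}]'

```text
time_s: 7.1
eef_pos: [0.5905, 0.3645, 0.196]
eef_rot: [-0.0, 0.707, -0.707, 0.0]
wrist_force: [1.0, 0.3, 0.0]
opening: 0.498
```

Call:
move_arm --moves '[{"gripper":50,"x":0,"y":0,"z":-2,"roll":0},{"gripper":50,"x":0,"y":0,"z":-4,"roll":0},{"gripper":50,"x":0,"y":0,"z":-5,"roll":0},{"gripper":50,"x":0,"y":0,"z":-5,"roll":0},{"gripper":55,"x":5,"y":0,"z":0,"roll":0}]'

```text
time_s: 7.72
eef_pos: [0.5914, 0.3169, 0.3641]
eef_rot: [-0.006, 0.709, -0.705, 0.003]
wrist_force: [0.5, -1.3, -0.4]
opening: 0.551
```

Call:
move_arm --moves '[{"gripper":50,"x":5.1,"y":0.3,"z":0,"roll":0},{"gripper":50,"x":5.1,"y":0.3,"z":0,"roll":0},{"gripper":50,"x":5.1,"y":0.3,"z":0,"roll":0},{"gripper":50,"x":5.1,"y":0.3,"z":0,"roll":0},{"gripper":50,"x":5.1,"y":0.3,"z":0,"roll":0}]'

```text
time_s: 8.35
eef_pos: [0.5754, 0.0579, 0.3576]
eef_rot: [-0.001, 0.707, -0.707, 0.001]
wrist_force: [0.5, -0.6, 0.2]
opening: 0.501
```

Call:
move_arm --moves '[{"gripper":50,"x":5.1,"y":0.3,"z":0,"roll":0},{"gripper":50,"x":5.1,"y":0.3,"z":0,"roll":0},{"gripper":50,"x":5.1,"y":0.4,"z":0,"roll":0},{"gripper":50,"x":0,"y":0,"z":0,"roll":0},{"gripper":50,"x":0,"y":0,"z":0,"roll":0}]'

```text
time_s: 8.98
eef_pos: [0.5657, -0.0935, 0.3568]
eef_rot: [0.0, -0.707, 0.707, -0.0]
wrist_force: [-0.1, 0.7, 0.1]
opening: 0.495
```

Run:
```python
from h import *
o=ctrl.get_obs(); print(o['time_s'],o['eef_pos'],o['opening'])
w=shot('wrist','w3.png'); np.savez('w3.npz',**w)
print(pix(w,(.5655,-.094,.07)))
t=shot('top')['img']; s=shot('scene')['img']
f=lambda a:cv2.resize(a,None,fx=3,fy=3,interpolation=cv2.INTER_CUBIC)
im=np.vstack([w['img'][:360],np.hstack([f(t[190:265,140:245])[:225,:320],f(s[185:260,420:527])[:225,:320]])[:, :640]])
cv2.imwrite('pics/w3.png',im[:,:,::-1])
```

```text
8.975 [ 0.565683   -0.09345999  0.35679301] 0.49481939877016445
(np.float64(322.16242260757645), np.float64(194.0507968169693))Traceback (most recent call last):
  File "<stdin>", line 7, in <module>
    return _nx.concatenate(arrs, 0, dtype=dtype, casting=casting)
           ~~~~~~~~~~~~~~~^^^^^^^^^^^^^^^^^^^^^^^^^^^^^^^^^^^^^^^
ValueError: all the input array dimensions except for the concatenation axis must match exactly, but along dimension 1, the array at index 0 has size 640 and the array at index 1 has size 635
```

View pics/w3.png

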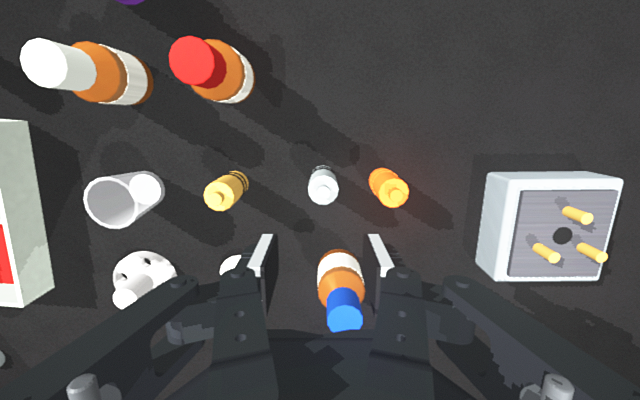

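The steel filter's nipple is at (323,190), within 4 px of the prediction. The blue cap is at (345,318) and the red cap at (192,61).

Run:
```python
from h import *
w=dict(np.load('w3.npz'))
for n,(u,v,z) in {'steel':(323,190,.07),'blue':(345,318,.1),'red':(191,60.5,.1),'orange':(394,190,.07)}.items(): print(n,ray(w,u,v,z).round(4))
```

```text
steel [ 0.5692 -0.0947  0.07  ]
blue [ 0.4611 -0.1139  0.1   ]
red [ 0.6693 -0.0021  0.1   ]
orange [ 0.5691 -0.1572  0.07  ]
```

Call:
move_arm --moves '[{"gripper":50,"x":0.1,"y":-0.3,"z":5,"roll":0},{"gripper":50,"x":0,"y":0,"z":5,"roll":0},{"gripper":50,"x":0,"y":0,"z":3.5,"roll":0},{"gripper":50,"x":0,"y":0,"z":2.2,"roll":0},{"gripper":50,"x":0,"y":0,"z":0,"roll":0}]'

```text
time_s: 9.75
eef_pos: [0.5679, -0.093, 0.1968]
eef_rot: [0.001, 0.708, -0.706, -0.002]
wrist_force: [-0.4, -0.3, -0.0]
opening: 0.499
```

Call:
move_arm --moves '[{"gripper":0,"x":0,"y":0,"z":0,"roll":0},{"gripper":0,"x":0,"y":0,"z":0,"roll":0},{"gripper":0,"x":0,"y":0,"z":0,"roll":0},{"gripper":0,"x":0,"y":0,"z":0,"roll":0},{"gripper":0,"x":0,"y":0,"z":0,"roll":0}]'

```text
time_s: 10.38
eef_pos: [0.5691, -0.0946, 0.1998]
eef_rot: [-0.0, 0.707, -0.707, 0.001]
wrist_force: [-0.9, 0.9, 5.9]
opening: 0.309
```

Call:
move_arm --moves '[{"gripper":0,"x":0,"y":0,"z":-2,"roll":0},{"gripper":0,"x":0,"y":0,"z":-4,"roll":0},{"gripper":0,"x":0,"y":0,"z":-4,"roll":0},{"gripper":0,"x":0,"y":0,"z":-4,"roll":0},{"gripper":0,"x":-3,"y":0,"z":0,"roll":0}]'

```text
time_s: 11.0
eef_pos: [0.57, -0.0662, 0.3442]
eef_rot: [0.002, -0.706, 0.708, -0.004]
wrist_force: [0.3, -0.1, -1.6]
opening: 0.31
```

Call:
move_arm --moves '[{"gripper":0,"x":-5,"y":0,"z":0,"roll":0},{"gripper":0,"x":-5,"y":0,"z":0,"roll":0},{"gripper":0,"x":-5,"y":0,"z":0,"roll":0},{"gripper":0,"x":-5,"y":-0.6,"z":0,"roll":0},{"gripper":0,"x":-5,"y":-0.7,"z":0,"roll":0}]'

```text
time_s: 11.62
eef_pos: [0.5813, 0.1869, 0.3399]
eef_rot: [-0.0, 0.707, -0.707, 0.0]
wrist_force: [0.2, -0.6, -1.3]
opening: 0.311
```

Call:
move_arm --moves '[{"gripper":0,"x":-5,"y":0,"z":0,"roll":0},{"gripper":0,"x":-3,"y":0,"z":0,"roll":0},{"gripper":0,"x":0,"y":0,"z":4,"roll":0},{"gripper":0,"x":0,"y":0,"z":4,"roll":0},{"gripper":0,"x":0,"y":0,"z":0,"roll":0}]'

```text
time_s: 12.25
eef_pos: [0.5796, 0.265, 0.2557]
eef_rot: [0.003, 0.707, -0.707, -0.002]
wrist_force: [0.3, 0.4, -1.7]
opening: 0.316
```

Call:
move_arm --moves '[{"gripper":0,"x":0,"y":0,"z":2,"roll":0},{"gripper":0,"x":0,"y":0,"z":2,"roll":0},{"gripper":0,"x":0,"y":0,"z":0.8,"roll":0},{"gripper":0,"x":0,"y":0,"z":0.3,"roll":0},{"gripper":0,"x":0,"y":0,"z":0,"roll":0}]'

```text
time_s: 12.88
eef_pos: [0.5816, 0.2655, 0.2079]
eef_rot: [-0.0, 0.707, -0.707, 0.0]
wrist_force: [-0.7, -0.5, -1.8]
opening: 0.313
```

Call:
move_arm --moves '[{"gripper":0,"x":0,"y":0,"z":0.2,"roll":0},{"gripper":0,"x":0,"y":0,"z":0,"roll":0},{"gripper":50,"x":0,"y":0,"z":0,"roll":0},{"gripper":50,"x":0,"y":0,"z":0,"roll":0},{"gripper":50,"x":0,"y":0,"z":0,"roll":0}]'

```text
time_s: 13.5
eef_pos: [0.5815, 0.2655, 0.2059]
eef_rot: [-0.0, 0.707, -0.707, 0.0]
wrist_force: [0.4, 0.5, -0.9]
opening: 0.499
```

Call:
move_arm --moves '[{"gripper":50,"x":0,"y":0,"z":-2,"roll":0},{"gripper":50,"x":0,"y":0,"z":-5,"roll":0},{"gripper":50,"x":0,"y":0,"z":-5,"roll":0},{"gripper":50,"x":0,"y":0,"z":-5,"roll":0},{"gripper":60,"x":5,"y":0,"z":0,"roll":0}]'

```text
time_s: 14.12
eef_pos: [0.5825, 0.2176, 0.3836]
eef_rot: [-0.005, 0.709, -0.705, 0.003]
wrist_force: [0.9, -1.3, -1.2]
opening: 0.6
```

Call:
move_arm --moves '[{"gripper":60,"x":4.7,"y":1.7,"z":0,"roll":0},{"gripper":60,"x":4.7,"y":1.7,"z":0,"roll":0},{"gripper":60,"x":4.7,"y":1.7,"z":0,"roll":0},{"gripper":60,"x":4.7,"y":1.7,"z":0,"roll":0},{"gripper":60,"x":4.7,"y":1.7,"z":0,"roll":0}]'

```text
time_s: 14.75
eef_pos: [0.4959, -0.0209, 0.3774]
eef_rot: [-0.001, 0.707, -0.707, 0.001]
wrist_force: [0.6, -0.6, 0.2]
opening: 0.598
```

Call:
move_arm --moves '[{"gripper":60,"x":4.7,"y":1.7,"z":0,"roll":0},{"gripper":60,"x":4.7,"y":1.8,"z":0,"roll":0},{"gripper":60,"x":0,"y":0,"z":0,"roll":0},{"gripper":60,"x":0,"y":0,"z":0,"roll":0}]'

```text
time_s: 15.25
eef_pos: [0.4618, -0.1135, 0.3767]
eef_rot: [0.0, -0.707, 0.707, -0.001]
wrist_force: [0.6, 0.5, 0.6]
opening: 0.603
```

Run:
```python
from h import *
o=ctrl.get_obs(); print(o['time_s'],o['eef_pos'],o['opening'])
w=shot('wrist','w4.png'); np.savez('w4.npz',**w)
print(pix(w,(.461,-.113,.1)))
t=shot('top')['img']; s=shot('scene')['img']
f=lambda a:cv2.resize(a[:70,:106],(320,210),interpolation=cv2.INTER_CUBIC)
im=np.vstack([w['img'][:380],np.hstack([f(t[190:,140:]),f(s[195:,430:])])])
cv2.imwrite('pics/w4.png',im[:,:,::-1])
```

```text
15.25 [ 0.46178293 -0.11347157  0.37673495] 0.6033260444266958
(np.float64(320.9680708430557), np.float64(197.7071807982856))
```

View pics/w4.png

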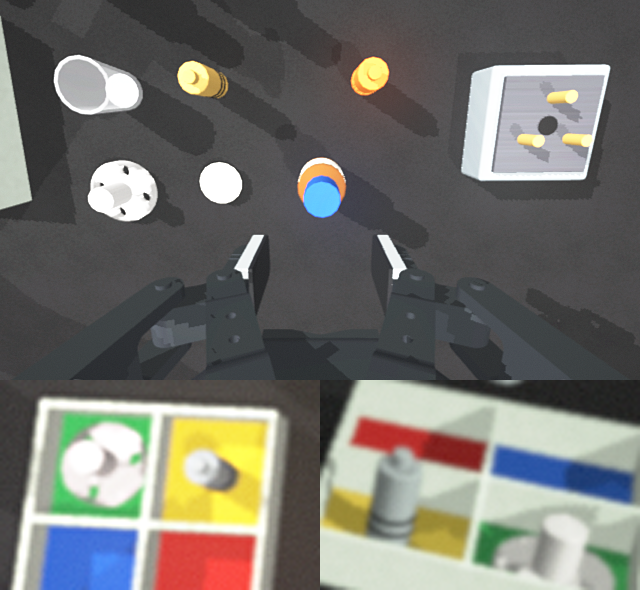

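The flange lies flat in the green compartment and the steel filter stands in the yellow. The blue cap is at (322,197), as predicted, so I'll go down on it.

Call:
move_arm --moves '[{"gripper":60,"x":0,"y":0,"z":5,"roll":0},{"gripper":60,"x":0,"y":0,"z":4,"roll":0},{"gripper":60,"x":0,"y":0,"z":3,"roll":0},{"gripper":60,"x":0,"y":0,"z":1.7,"roll":0},{"gripper":60,"x":0,"y":0,"z":0,"roll":0}]'

```text
time_s: 16.02
eef_pos: [0.4614, -0.1123, 0.2374]
eef_rot: [0.0, 0.708, -0.706, -0.002]
wrist_force: [0.1, -0.8, 0.6]
opening: 0.6
```

Call:
move_arm --moves '[{"gripper":0,"x":0,"y":0,"z":0,"roll":0},{"gripper":0,"x":0,"y":0,"z":0,"roll":0},{"gripper":0,"x":0,"y":0,"z":0,"roll":0},{"gripper":0,"x":0,"y":0,"z":0,"roll":0},{"gripper":0,"x":0,"y":0,"z":0,"roll":0}]'

```text
time_s: 16.65
eef_pos: [0.4622, -0.1138, 0.2396]
eef_rot: [-0.001, 0.707, -0.707, 0.001]
wrist_force: [1.0, 2.5, 6.0]
opening: 0.357
```

Call:
move_arm --moves '[{"gripper":0,"x":0,"y":0,"z":-2,"roll":0},{"gripper":0,"x":0,"y":0,"z":-4,"roll":0},{"gripper":0,"x":0,"y":0,"z":-4,"roll":0},{"gripper":0,"x":0,"y":0,"z":-3,"roll":0},{"gripper":0,"x":-3.2,"y":0,"z":0,"roll":0}]'

```text
time_s: 17.27
eef_pos: [0.4625, -0.083, 0.3715]
eef_rot: [0.001, -0.706, 0.708, -0.003]
wrist_force: [-0.5, 0.4, -1.6]
opening: 0.361
```

Call:
move_arm --moves '[{"gripper":0,"x":-4.8,"y":-0.3,"z":0,"roll":0},{"gripper":0,"x":-4.8,"y":-0.3,"z":0,"roll":0},{"gripper":0,"x":-4.8,"y":-0.3,"z":0,"roll":0},{"gripper":0,"x":-4.8,"y":-0.3,"z":0,"roll":0},{"gripper":0,"x":-4.8,"y":-0.3,"z":0,"roll":0}]'

```text
time_s: 17.9
eef_pos: [0.4762, 0.1598, 0.3684]
eef_rot: [0.0, 0.707, -0.707, 0.0]
wrist_force: [0.2, 0.5, -1.7]
opening: 0.361
```

Call:
move_arm --moves '[{"gripper":0,"x":-4.8,"y":-0.4,"z":0,"roll":0},{"gripper":0,"x":-4.8,"y":-0.4,"z":0,"roll":0},{"gripper":0,"x":-4.8,"y":-0.4,"z":0,"roll":0},{"gripper":0,"x":-4.8,"y":-0.4,"z":0,"roll":0},{"gripper":0,"x":-2.2,"y":0,"z":0,"roll":0}]'

```text
time_s: 18.52
eef_pos: [0.492, 0.3743, 0.368]
eef_rot: [0.0, 0.708, -0.706, -0.0]
wrist_force: [-0.5, -0.3, -1.6]
opening: 0.361
```

Call:
move_arm --moves '[{"gripper":0,"x":0,"y":0,"z":0,"roll":0},{"gripper":0,"x":0,"y":0,"z":3,"roll":0},{"gripper":0,"x":0,"y":0,"z":4,"roll":0},{"gripper":0,"x":0,"y":0,"z":3,"roll":0},{"gripper":0,"x":0,"y":0,"z":0,"roll":0}]'

```text
time_s: 19.15
eef_pos: [0.4914, 0.3703, 0.2658]
eef_rot: [-0.003, -0.707, 0.707, 0.001]
wrist_force: [-0.7, -0.4, -1.0]
opening: 0.363
```

Call:
move_arm --moves '[{"gripper":0,"x":0,"y":0,"z":1.2,"roll":0},{"gripper":0,"x":0,"y":0,"z":0.6,"roll":0},{"gripper":0,"x":0,"y":0,"z":0.3,"roll":0},{"gripper":0,"x":0,"y":0,"z":0,"roll":0},{"gripper":0,"x":0,"y":0,"z":0,"roll":0}]'

```text
time_s: 19.77
eef_pos: [0.4925, 0.3726, 0.2481]
eef_rot: [-0.0, 0.707, -0.707, 0.0]
wrist_force: [0.0, -0.2, -1.8]
opening: 0.357
```

Call:
move_arm --moves '[{"gripper":0,"x":0,"y":0,"z":0.2,"roll":0},{"gripper":0,"x":0,"y":0,"z":0,"roll":0},{"gripper":60,"x":0,"y":0,"z":0,"roll":0},{"gripper":60,"x":0,"y":0,"z":0,"roll":0},{"gripper":60,"x":0,"y":0,"z":0,"roll":0}]'

```text
time_s: 20.4
eef_pos: [0.4925, 0.3724, 0.2459]
eef_rot: [-0.0, 0.707, -0.707, 0.0]
wrist_force: [0.3, 0.5, -0.6]
opening: 0.597
```

Call:
move_arm --moves '[{"gripper":60,"x":0,"y":0,"z":-2,"roll":0},{"gripper":60,"x":0,"y":0,"z":-5,"roll":0},{"gripper":60,"x":0,"y":0,"z":-5,"roll":0},{"gripper":60,"x":3.8,"y":-1.8,"z":0,"roll":0},{"gripper":60,"x":4.7,"y":-2.2,"z":0,"roll":0}]'

```text
time_s: 21.02
eef_pos: [0.5326, 0.2875, 0.3688]
eef_rot: [-0.002, 0.708, -0.706, 0.001]
wrist_force: [1.1, 0.6, -0.2]
opening: 0.601
```

Call:
move_arm --moves '[{"gripper":60,"x":4.8,"y":-2.3,"z":0,"roll":0},{"gripper":60,"x":4.8,"y":-2.3,"z":0,"roll":0},{"gripper":60,"x":4.8,"y":-2.3,"z":0,"roll":0},{"gripper":60,"x":4.8,"y":-2.3,"z":0,"roll":0},{"gripper":60,"x":4.8,"y":-2.3,"z":0,"roll":0}]'

```text
time_s: 21.65
eef_pos: [0.6482, 0.0459, 0.3677]
eef_rot: [-0.001, 0.707, -0.707, 0.001]
wrist_force: [-0.1, -0.1, 0.1]
opening: 0.598
```

Call:
move_arm --moves '[{"gripper":60,"x":4.9,"y":-2.3,"z":0,"roll":0},{"gripper":60,"x":0.2,"y":0,"z":0,"roll":0},{"gripper":60,"x":0,"y":0,"z":0,"roll":0}]'

```text
time_s: 22.02
eef_pos: [0.6705, -0.0035, 0.3666]
eef_rot: [0.0, -0.707, 0.707, -0.0]
wrist_force: [-0.9, 0.8, -1.0]
opening: 0.596
```

Run:
```python
from h import *
o=ctrl.get_obs(); print(o['time_s'],o['eef_pos'],o['opening'])
w=shot('wrist','w5.png'); np.savez('w5.npz',**w)
h=cv2.cvtColor(w['img'],cv2.COLOR_RGB2HSV)
k=((h[...,0]<4)|(h[...,0]>174))&(h[...,1]>150)&(h[...,2]>150); k[:,:200]=0;k[:,450:]=0
v,u=np.nonzero(k); print(len(u),u.mean(),v.mean(),ray(w,u.mean(),v.mean(),.095),pix(w,(.6695,-.004,.1)))
```

```text
22.025 [ 0.67045615 -0.0034577   0.36659682] 0.5957203138229404
1239 320.62953995157386 199.74011299435028 [ 0.66900722 -0.00250809  0.095     ] (np.float64(322.4602074224955), np.float64(200.77799554842244))
```

View pics/w5.png

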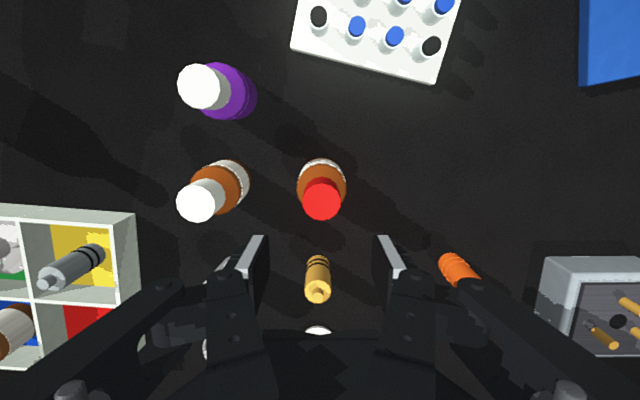

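The red cap is centred at (321,200), right under the gripper, with the white bottle well to the left at (197,200). I'll descend 12.7 cm.

Call:
move_arm --moves '[{"gripper":60,"x":0,"y":0,"z":5,"roll":0},{"gripper":60,"x":0,"y":0,"z":4,"roll":0},{"gripper":60,"x":0,"y":0,"z":2.5,"roll":0},{"gripper":60,"x":0,"y":0,"z":1.2,"roll":0},{"gripper":60,"x":0,"y":0,"z":0,"roll":0}]'

```text
time_s: 22.7
eef_pos: [0.6703, -0.0024, 0.2386]
eef_rot: [0.0, 0.708, -0.706, -0.0]
wrist_force: [-0.2, -0.8, 0.7]
opening: 0.601
```

Call:
move_arm --moves '[{"gripper":0,"x":0,"y":0,"z":0,"roll":0},{"gripper":0,"x":0,"y":0,"z":0,"roll":0},{"gripper":0,"x":0,"y":0,"z":0,"roll":0},{"gripper":0,"x":0,"y":0,"z":0,"roll":0},{"gripper":0,"x":0,"y":0,"z":0,"roll":0}]'

```text
time_s: 23.32
eef_pos: [0.6714, -0.0036, 0.2406]
eef_rot: [-0.001, 0.707, -0.707, 0.001]
wrist_force: [-0.6, 1.0, 6.7]
opening: 0.361
```

Call:
move_arm --moves '[{"gripper":0,"x":0,"y":0,"z":-2,"roll":0},{"gripper":0,"x":0,"y":0,"z":-4,"roll":0},{"gripper":0,"x":0,"y":0,"z":-5,"roll":0},{"gripper":0,"x":0,"y":0,"z":-3,"roll":0},{"gripper":0,"x":-2,"y":1.3,"z":0,"roll":0}]'

```text
time_s: 23.95
eef_pos: [0.6584, 0.0157, 0.3832]
eef_rot: [0.002, -0.707, 0.708, -0.003]
wrist_force: [-0.8, 0.6, -1.1]
opening: 0.358
```

Call:
move_arm --moves '[{"gripper":0,"x":-4,"y":2.7,"z":0,"roll":0},{"gripper":0,"x":-4,"y":2.7,"z":0,"roll":0},{"gripper":0,"x":-4,"y":2.7,"z":0,"roll":0},{"gripper":0,"x":-4,"y":2.7,"z":0,"roll":0},{"gripper":0,"x":-4,"y":2.7,"z":0,"roll":0}]'

```text
time_s: 24.58
eef_pos: [0.5198, 0.2182, 0.3771]
eef_rot: [0.001, 0.707, -0.707, -0.001]
wrist_force: [1.0, 0.6, -0.5]
opening: 0.355
```

Call:
move_arm --moves '[{"gripper":0,"x":-4,"y":2.7,"z":0,"roll":0},{"gripper":0,"x":-1.8,"y":1.2,"z":0,"roll":0},{"gripper":0,"x":0,"y":0,"z":0,"roll":0},{"gripper":0,"x":0,"y":0,"z":0,"roll":0}]'

```text
time_s: 25.08
eef_pos: [0.4829, 0.2742, 0.3779]
eef_rot: [0.001, 0.707, -0.707, -0.0]
wrist_force: [1.5, 0.1, -1.3]
opening: 0.359
```

Call:
move_arm --moves '[{"gripper":0,"x":0,"y":0,"z":4,"roll":0},{"gripper":0,"x":0,"y":0,"z":4,"roll":0},{"gripper":0,"x":0,"y":0,"z":2.5,"roll":0},{"gripper":0,"x":0,"y":0,"z":1,"roll":0},{"gripper":0,"x":0,"y":0,"z":0,"roll":0}]'

```text
time_s: 25.7
eef_pos: [0.4837, 0.2738, 0.2634]
eef_rot: [-0.0, -0.707, 0.707, 0.0]
wrist_force: [0.9, 0.3, -0.9]
opening: 0.36
```

Call:
move_arm --moves '[{"gripper":0,"x":0,"y":0,"z":0.8,"roll":0},{"gripper":0,"x":0,"y":0,"z":0.4,"roll":0},{"gripper":0,"x":0,"y":0,"z":0.2,"roll":0},{"gripper":0,"x":0,"y":0,"z":0,"roll":0},{"gripper":0,"x":0,"y":0,"z":0,"roll":0}]'

```text
time_s: 26.32
eef_pos: [0.4835, 0.2745, 0.2499]
eef_rot: [-0.0, 0.707, -0.707, 0.0]
wrist_force: [0.8, 0.4, -1.0]
opening: 0.359
```

Call:
move_arm --moves '[{"gripper":0,"x":0,"y":0,"z":0.3,"roll":0},{"gripper":0,"x":0,"y":0,"z":0,"roll":0},{"gripper":60,"x":0,"y":0,"z":0,"roll":0},{"gripper":60,"x":0,"y":0,"z":0,"roll":0},{"gripper":60,"x":0,"y":0,"z":0,"roll":0}]'

```text
time_s: 26.95
eef_pos: [0.4835, 0.2744, 0.2467]
eef_rot: [-0.0, 0.707, -0.707, 0.0]
wrist_force: [0.4, 0.6, -0.3]
opening: 0.599
```

Call:
move_arm --moves '[{"gripper":60,"x":0,"y":0,"z":-2,"roll":0},{"gripper":60,"x":0,"y":0,"z":-5,"roll":0},{"gripper":60,"x":0,"y":0,"z":-5,"roll":0},{"gripper":60,"x":4,"y":2,"z":-1,"roll":0},{"gripper":60,"x":5,"y":2,"z":0,"roll":0}]'

```text
time_s: 27.58
eef_pos: [0.4433, 0.184, 0.3784]
eef_rot: [-0.001, 0.708, -0.706, 0.001]
wrist_force: [0.6, -0.6, 0.1]
opening: 0.602
```

Call:
move_arm --moves '[{"gripper":60,"x":5,"y":0,"z":0,"roll":0},{"gripper":60,"x":5,"y":0,"z":0,"roll":0},{"gripper":60,"x":5,"y":0,"z":0,"roll":0},{"gripper":60,"x":5,"y":0,"z":0,"roll":0},{"gripper":60,"x":0,"y":0,"z":0,"roll":0}]'

```text
time_s: 28.2
eef_pos: [0.4437, -0.0184, 0.377]
eef_rot: [-0.0, -0.705, 0.709, -0.0]
wrist_force: [-0.2, -0.2, 0.0]
opening: 0.601
```

Run:
```python
from h import *
o=ctrl.get_obs(); print(o['time_s'],o['eef_pos'],o['wrist_force'])
t=shot('top')['img']; s=shot('scene')['img']
im=np.vstack([cv2.resize(t[140:300,130:410],(700,340)),cv2.resize(s[140:310,160:560],(700,260))])
cv2.imwrite('pics/end.png',im[:,:,::-1])
```

```text
28.2 [ 0.44366114 -0.01839591  0.37697015] [-0.15482212 -0.22471298  0.03270421]
```

View pics/end.png

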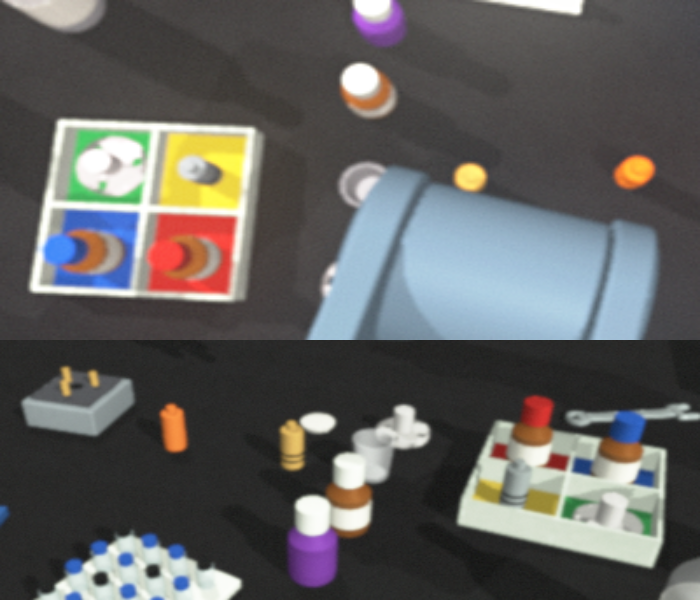

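All four parts stand in their compartments. The four-hole flange, brass filter, white bottle and beaker stand where they were, and the arm is clear. Handing in.

```bash
python3 -c "
from bench import ctrl; print(ctrl.hand_in())"
```

```text
the job is handed in; nothing more can be done
None
```

The service kit is packed in the caddy and the job is handed in, at about 28 s of the 93 s allowed; the hand-in reports no verdict. Each part was set down within about 1 mm of floor height and released:
- **Green:** the three-hole flange, which matches the three studs
- **Yellow:** the bare steel filter
- **Blue:** the blue-capped bottle
- **Red:** the red-capped bottle

**Last checks:** the final top and scene views showed all four upright or flat in the right compartments. In the scene view, the four-hole flange, brass filter, white-capped bottle and beaker looked upright and undisturbed. I judged that by eye and did not measure their positions again. The arm was clear, with about zero wrist force.

**Disagreements:** the top and wrist cameras differed by up to about 7 mm on where parts stood. I used the close wrist view for the final corrections. The two estimates of the caddy compartments agreed to within about 2 mm.

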